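Raise the cookbook stand until its neck locks

TASK

Slowly draw the headrest of the leaning cookbook stand out along its neck until the lock button clicks out of the hole in the tube. Then push the headrest back down along the neck with about 15 N to make sure that the lock holds, and let go, leaving the stand locked in its raised position. Whenever you grip or push the headrest, keep the gripper tilted in line with the sloping neck, not upright, so that the neck is not bent. Leave the pepper mill, the mug and the jar alone.

Things in the scene. Friction and masses are not known exactly. Their poses are not given: they have to be found in the camera images.
- stand: Cookbook stand fixed to the worktop: flat dark steel foot 200 x 130 x 12 mm with a 46 mm high block. Origin: centre of the foot's underside, z up. From the block (45 mm along +x, 20 mm up) an aluminium tube, 34 mm square and 160 mm long, rises and leans 35 degrees from vertical towards -x (roughly to the robot). A 22 mm square steel neck slides in it and carries the headrest.
- tube_mouth (a point): Centre of the tube's open upper end, on the neck's axis; a 37 mm square black collar surrounds it.
- lock_hole (a point): Centre of the 13 mm lock hole, on the tube's upper side, which faces away from the robot; 106 mm from the tube's lower end. Axes: z along the tube outwards, x straight out of the hole.
- headrest: White plate on the neck's end: 100 mm wide (y), 64 tall (z), 12 thick (x, centred on the origin), with a 14 mm high book ledge along its lower edge reaching 30 mm to +x. Origin: middle of its lower edge, on the neck's axis. z: outwards along the neck, 35 degrees from vertical, leaning towards the robot; x: square to the plate, up and away from the robot. Does not turn. With the neck 0.3 to 0.4 kg.
- top_edge (a point): Middle of the headrest plate's upper edge, 64 mm along the headrest's z from its origin, same axes. Here the plate can be pinched across its 12 mm thickness, with the fingers in line with the neck (tool tilted 35 degrees); its width is too much for a gripper.
- neck (a joint): How far the neck is drawn out, m: 0 fully in, 0.109 at the outer stop; starts at 0 to 0.03. Slides with 5 N friction and stays where left, even unlocked. Where the button sits on it is hidden and differs: it meets the hole between 0.060 and 0.100. Once out, the button stops the neck both ways, with 4 mm of play. The outer stop feels the same to a pull, but from there the neck slides back when pushed.
- lock_button (a joint): Spring lock button, steel pin of 9 mm diameter. 0: held in by the tube's wall, out of sight; 0.010: fully out, 5 mm proud of the tube. A damped spring of about 3 N pushes it out within a second while it is under the hole. At 40 mm/s or slower it catches, from either direction; faster than about 60 mm/s it slips past the hole and must be brought back slowly.
- step: Lower edge of the lock hole in the tube; the button bears on it when the locked headrest is pushed down. Origin: on the tube's axis, 100 mm from the tube's lower end; z along the tube outwards, x towards the hole.
- pepper_mill: Dark wooden pepper mill, 152 mm tall, 58 mm diameter, standing loose near the stand; not to be disturbed. Origin: centre of its underside.
- mug: White mug, 90 mm tall, 80 mm diameter, standing loose near the stand; not to be disturbed. Origin: centre of its underside.
- jar: Closed glass jar with a steel lid, 110 mm tall, 72 mm diameter, standing loose near the stand; not to be disturbed. Origin: centre of its underside.

How it is judged:
On the way:
1. with the lock button out, the headrest is pushed down so that the button bears on the hole's lower edge with more than 6 N for 0.2 s (value of joint lock_button above 0.007 m and value of joint neck above 0.055 m and contact force between headrest and step above 6 N), for 0.2 s.
At the end, for the whole second after the job is handed in: The lock button stands at least 7 mm out of its inner position, through the hole; the neck is drawn out more than 55 mm and at rest; the pepper mill, mug and jar stand upright (within 0.15 rad) within 20 mm of where they stood (value of joint lock_button above 0.007 m and value of joint neck above 0.055 m and linear speed of headrest below 0.01 m/s and not (distance of pepper_mill from where it was at the start of the episode above 0.02 m or angle between pepper_mill's own z axis and vertical above 0.15 rad) and not (distance of mug from where it was at the start of the episode above 0.02 m or angle between mug's own z axis and vertical above 0.15 rad) and not (distance of jar from where it was at the start of the episode above 0.02 m or angle between jar's own z axis and vertical above 0.15 rad)); the robot touches nothing.
It fails at once if the pepper mill is shifted by more than 20 mm or tipped by more than 0.15 rad (distance of pepper_mill from where it was at the start of the episode above 0.02 m or angle between pepper_mill's own z axis and vertical above 0.15 rad).
It fails at once if the mug is shifted by more than 20 mm or tipped by more than 0.15 rad (distance of mug from where it was at the start of the episode above 0.02 m or angle between mug's own z axis and vertical above 0.15 rad).
It fails at once if the jar is shifted by more than 20 mm or tipped by more than 0.15 rad (distance of jar from where it was at the start of the episode above 0.02 m or angle between jar's own z axis and vertical above 0.15 rad).
It fails at once if the fingers press on the headrest with more than 5 N while the gripper is less than 20 or more than 50 degrees from vertical (contact force between the fingers and headrest above 5 N and not (angle between the grasp point's own z axis and vertical between 0.35 and 0.873 rad) and not (angle between the grasp point's own z axis and vertical between 2.269 and 2.79 rad)).
It also fails if it takes over 42 s, if anything falls off the work surface, if the arm or the gripper's body presses on something with over 40 N, if the wrist force passes 120 N, or if a joint passes its speed limit or range.

ROBOT

A 6-joint arm with a two-finger parallel gripper is mounted at the origin on the work surface. World frame = base frame: x ahead of the robot, y to its left, z up, the work surface at z = 0. Lengths are in m, angles in rad, forces in N, time in s.
With the tool pointing down it reaches from about 0.375 to 0.9 m from the base axis. Payload 3.1 kg.
Tool frame: the origin (TCP) lies at the centre of the arm's flange, where the gripper is bolted on; the fingertips stand 182 mm ahead of it and the grasp point (between the pads) lies 164 mm ahead of it; z points along the fingers, y is the line along which they close (so a half turn about z gives the same grasp; the last joint's range is limited). The gripper opens to 87 mm and grips with 3 to 60 N. Pads are 19 mm wide; open, the fingers measure 117 mm over their backs; the gripper's body (75 mm by 190 mm) begins 51 mm behind the grasp point.
Start: joints at [-1.508, 0.527, 1.433, -0, 1.181, -0.178], TCP at [0.15, -0.607, 0.405] pointing down, gripper open.
Joint ranges: [-3.08, 3.08], [-0.75, 2.2], [0.22, 2.44], [-1.43, 4.57], [0, 2.65], [-2.85, 2.85]. Speed limits (rad/s): [2.79, 2.79, 3.14, 3.14, 3.14, 3.14].

INTERFACE

Orientations are given as a unit quaternion [x, y, z, w].
In Python, from rig import * gives the robot as it stands.
- The arm moves only by the tool move_arm, never from a script. Its argument "commands" is a list that holds one entry, the list of rows, each a list of 6 numbers: the shift along the tool's x, y, z in units of 40 mm (1.0 is 40 mm), then the turn, a rotation vector about the tool's x, y, z in rad. A call has 1 to 12 rows; each row is the pose to reach, as a shift and turn from the pose commanded when the call began, along the tool's axes at that moment; what a row does not reach only later rows make up. A row lasts 1/8 s, in which the tool goes at most 62.5 mm and 10.7 degrees, less where a joint would pass 70% of its speed; a pose out of reach is approached as far as the arm can. A call with a gripper value outside its range is refused whole. "claw" is the closure, from -1 (fully open) to 1 (shut), so that 0 is half open, set as the call begins (left out, the last holds). The fingers move at their own pace and stop on an object; "squeeze" is the grip in N (left out, the last holds). Time passes only in rows, so rows that repeat a pose let the fingers close. It gives the time, the measured TCP pose, the force, the opening and the grip force at its end, in the units of the state.
- get_obs(): the state, without advancing time (a new reading comes with each control period).
- camera(name): name is "scene" or "top" or "wrist"; returns a dict with "pixels" (420x560x3 uint8, blue, green, red), "range_z" (420x560 float32, m along the optical axis (not along the pixel's ray), 0 where there is no reading), "camera_matrix" (3x3 intrinsics, pixels), "extrinsics" (4x4, takes a point from world to camera coordinates). Camera axes: x right, y up, looking along -z (the intrinsics and any distortion apply to the point x, -y, -z); pixel columns grow to the right and rows downward; lengths in m; the calibration is good to about 2 mm. A picture is of the moment at which its call begins.
- hand_in(): hands the job in; it is judged then, once.
The state is a dict: "time": time; "q": joint angles; "joint_velocities": joint speeds; "joint_torque": joint torques, N m; "position": TCP position; "tool_rot": TCP orientation; "ft_force": force on the tool from outside, world axes, zero at the start; "moment": the same for the moment, N m; "grip_width": finger opening in m; "grip_force": force on a finger pad.
Only numpy, scipy, OpenCV 4.12 (cv2) and the standard library are available. Lean on these libraries where they do the work, as an engineer would, in place of code of your own. Each camera call takes 0.05 s, during which the arm holds its last target. There are 200 camera calls.

## Working session

There is one attempt and no reset: what is moved stays moved. The work goes in short steps, Python scripts to look and compute and a tool call to move; the robot and the scene stay as the last step left them, time stands still between calls to the robot, and variables do not carry over. Pictures are saved under pics/ and viewed, at most 10 in all, crops included, and the job is handed in when it is done.

Besides the shell and the picture viewer there is one more tool, called after "Request:" as name(argument=value, ...) on one line, values as JSON. move_arm: Moves the arm, as the interface text tells. Its arguments: {"type":"object","properties":{"commands":{"type":"array","items":{"type":"array","items":{"type":"array","items":{"type":"number"}}}},"claw":{"type":"number"},"squeeze":{"type":"number"}},"required":["commands"]}

```bash
mkdir -p pics
cat > h.py <<'E'
from rig import *
import numpy as np, cv2
from scipy.spatial.transform import Rotation as R
def P(c,u,v,r=2):
    "world point at pixel from depth"
    d=c["range_z"][v-r:v+r+1,u-r:u+r+1]; d=np.median(d[d>0])
    K=c["camera_matrix"]; x=(u-K[0,2])/K[0,0]*d; y=(v-K[1,2])/K[1,1]*d
    return (np.linalg.inv(c["extrinsics"])@[x,-y,-d,1])[:3]
E
python3 - <<'E'
from h import *
import pickle
cs={n:camera(n) for n in("scene","top")}
pickle.dump(cs,open("c0.pkl","wb"))
for n in cs: cv2.imwrite(f"pics/{n}0.png",cs[n]["pixels"]); print(n,cs[n]["extrinsics"].round(3).tolist(),cs[n]["camera_matrix"].tolist())
print(get_obs())
E
```

```text
scene [[0.111, 0.994, 0.018, -0.134], [-0.532, 0.044, 0.846, 0.2], [0.84, -0.104, 0.533, -1.612], [0.0, 0.0, 0.0, 1.0]] [[393.6313411355449, 0.0, 276.79038887193656], [0.0, 393.6313411355449, 209.743673246097], [0.0, 0.0, 1.0]]
top [[-0.019, -1.0, -0.0, 0.072], [0.991, -0.018, 0.129, -0.622], [-0.129, 0.002, 0.992, -0.963], [0.0, 0.0, 0.0, 1.0]] [[410.5319542173457, 0.0, 282.91556649277993], [0.0, 410.5319542173457, 207.8554939818395], [0.0, 0.0, 1.0]]
{'time': 0.1, 'q': array([-1.50751247e+00,  5.28385401e-01,  1.43374099e+00, -9.84238738e-06,
        1.18139822e+00, -1.78496088e-01]), 'joint_velocities': array([ 0.00057994, -0.00179811, -0.00270695, -0.00032602, -0.00066113,
       -0.00023404]), 'joint_torque': array([-3.33832159e-04, -4.40985990e+01, -1.77150911e+01,  6.35318086e-02,
        5.34290413e-02, -4.44920465e-05]), 'position': array([ 0.1496554 , -0.60651425,  0.4038722 ]), 'tool_rot': array([ 9.92701013e-01,  1.20597534e-01,  5.10721546e-05, -9.64639606e-04]), 'ft_force': array([-0.10804215, -1.15763729,  0.11294093]), 'moment': array([0.02654684, 0.00754808, 0.01609018]), 'grip_force': 0.0, 'grip_width': 0.08726303900125215}
```

View pics/scene0.png

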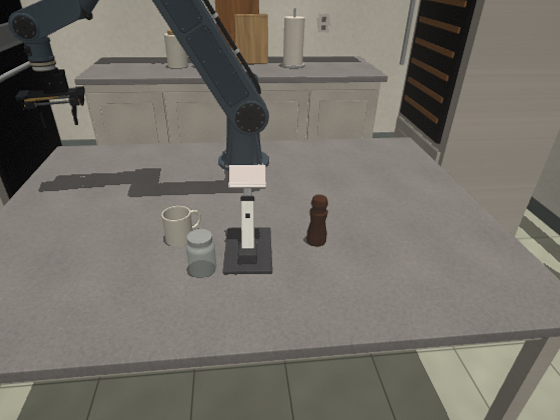

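View pics/top0.png

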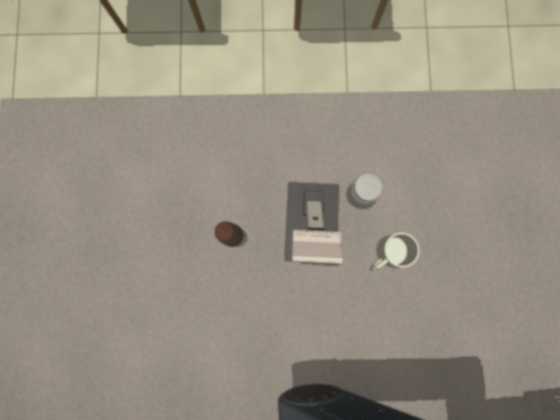

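The scene view shows the headrest at about (247,176), the tube at (248,220), mill (317,220), mug (178,226) and jar (201,253). In the top view the headrest is at (317,247), mill (229,233), mug (401,250) and jar (367,190).

Run:
```python
from h import *
import pickle
cs=pickle.load(open("c0.pkl","rb"))
a=cv2.resize(cs["scene"]["pixels"][155:225,207:287],None,fx=5,fy=5,interpolation=cv2.INTER_CUBIC)
b=cv2.resize(cs["top"]["pixels"][205:275,277:357],None,fx=5,fy=5,interpolation=cv2.INTER_CUBIC)
cv2.imwrite("pics/crop0.png",np.hstack([a,b]))
def grid(n,us,vs):
    for v in vs:
        print(n,v,[P(cs[n],u,v,0).round(3).tolist() for u in us])
grid("scene",[235,247,260],[166,170,176,182,186]); grid("top",[297,317,337],[233,236,242,250,258,262])
```

```text
scene 166 [[0.501, -0.039, 0.221], [0.503, -0.007, 0.221], [0.507, 0.028, 0.222]]
scene 170 [[0.505, -0.04, 0.212], [0.506, -0.007, 0.211], [0.506, 0.028, 0.209]]
scene 176 [[0.515, -0.04, 0.198], [0.516, -0.008, 0.198], [0.52, 0.027, 0.198]]
scene 182 [[0.548, -0.041, 0.198], [0.548, -0.009, 0.196], [0.553, 0.025, 0.197]]
scene 186 [[0.552, -0.042, 0.188], [0.555, -0.01, 0.188], [0.556, 0.025, 0.187]]
top 233 [[0.55, 0.033, 0.198], [0.55, -0.008, 0.198], [0.549, -0.049, 0.195]]
top 236 [[0.545, 0.032, 0.183], [0.544, -0.009, 0.184], [0.543, -0.05, 0.186]]
top 242 [[0.533, 0.033, 0.181], [0.532, -0.009, 0.184], [0.531, -0.05, 0.18]]
top 250 [[0.516, 0.034, 0.209], [0.515, -0.006, 0.206], [0.514, -0.047, 0.2]]
top 258 [[0.5, 0.035, 0.225], [0.499, -0.004, 0.222], [0.498, -0.043, 0.225]]
top 262 [[0.491, 0.028, 0.005], [0.49, -0.022, 0.001], [0.49, -0.044, 0.222]]
```

View pics/crop0.png

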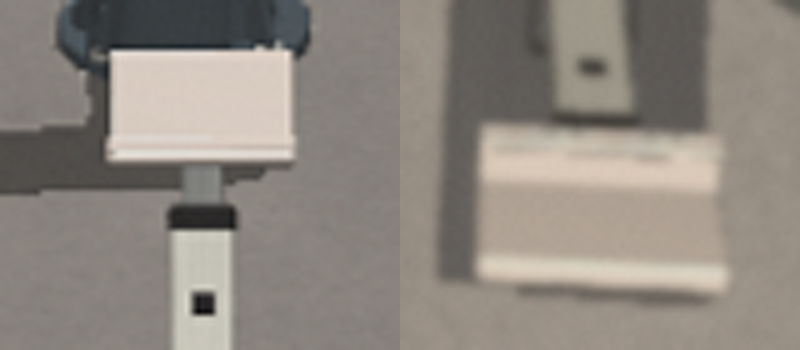

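```bash
cat >> h.py <<'E'
def cloud(c):
    d=c["range_z"]; K=c["camera_matrix"]; v,u=np.nonzero(d>0); d=d[v,u]
    p=np.c_[(u-K[0,2])/K[0,0]*d,-(v-K[1,2])/K[1,1]*d,-d,np.ones(len(d))]
    return (p@np.linalg.inv(c["extrinsics"]).T)[:,:3]
E
python3 - <<'E'
from h import *
import pickle
from scipy.optimize import least_squares
cs=pickle.load(open("c0.pkl","rb"))
for n in cs:
    p=cloud(cs[n]); m=(abs(p[:,0]-.525)<.06)&(abs(p[:,1]+.005)<.075)&(p[:,2]>.165)&(p[:,2]<.25); p=p[m]
    t=np.radians(35)
    def fr(yaw): 
        Rz=R.from_euler('z',yaw); return Rz.apply([[np.cos(t),0,np.sin(t)],[0,1,0],[-np.sin(t),0,np.cos(t)]])
    best=None
    q=p@fr(0.02).T
    # plate face: largest x' peak for upper part
    h,e=np.histogram(q[:,0],bins=np.arange(q[:,0].min(),q[:,0].max(),.003)); 
    print(n,len(p),"hist",[(round(float(a),3),int(b)) for a,b in zip(e,h)])
    x0=e[h.argmax()]+.0015; f=p[abs(q[:,0]-x0)<.006]
    r=least_squares(lambda s:f@fr(s[0])[0]-s[1],[0.02,x0],loss="soft_l1",f_scale=.002)
    g=f@fr(r.x[0]).T; qq=p@fr(r.x[0]).T
    print("free plane",np.linalg.svd(f-f.mean(0))[2][2].round(3))
    print("yaw",r.x,"face y",np.percentile(g[:,1],[0,1,5,95,99,100]).round(4),"z",np.percentile(g[:,2],[0,1,5,95,99,100]).round(4))
    print("all z max",np.percentile(qq[:,2],[90,99,100]).round(4),"n",len(f))
def tri(a,b):
    A=[];
    for n,(u,v) in (("scene",a),("top",b)):
        c=cs[n];K=c["camera_matrix"];E=c["extrinsics"]
        d=np.array([(u-K[0,2])/K[0,0],-(v-K[1,2])/K[1,1],-1]); o=-E[:3,:3].T@E[:3,3]; d=E[:3,:3].T@d; d/=np.linalg.norm(d)
        A.append((o,np.eye(3)-np.outer(d,d)))
    return np.linalg.solve(sum(M for _,M in A),sum(M@o for o,M in A))
# upper edge far(front) corners, ledge front top corners ; scene left = top right
print("upper -y",tri((229,165),(341.9,257.3)),"+y",tri((265.6,165),(292.8,256)))
print("ledge -y",tri((228.4,184.8),(341.5,232.5)),"+y",tri((266,184.8),(293.2,230)))
print("hole",tri((247.8,215.5),(315.5,218.2)),P(cs["scene"],243,219,0),P(cs["top"],312,221,0))
for n,b in dict(mill=(.6,.15),):0
E
```

```text
scene 901 hist [(0.523, 4), (0.526, 11), (0.529, 18), (0.532, 117), (0.535, 241), (0.538, 210), (0.541, 69), (0.544, 6), (0.547, 1), (0.55, 12), (0.553, 18), (0.556, 50), (0.559, 75), (0.562, 50), (0.565, 18)]
free plane [-0.802  0.043 -0.596]
yaw [-0.05477501  0.53761536] face y [-0.0286 -0.0283 -0.0252  0.0644  0.0696  0.0699] z [-0.1783 -0.1747 -0.1484 -0.1048 -0.1039 -0.1032]
all z max [-0.1096 -0.1039 -0.1031] n 630
top 1530 hist [(0.526, 18), (0.529, 44), (0.532, 68), (0.535, 277), (0.538, 381), (0.541, 295), (0.544, 62), (0.547, 66), (0.55, 60), (0.553, 33), (0.556, 24), (0.559, 70), (0.562, 81)]
free plane [-0.784  0.04  -0.62 ]
yaw [-0.0580968   0.53916907] face y [-0.0255 -0.0237 -0.0195  0.0699  0.0738  0.0741] z [-0.163  -0.1613 -0.1601 -0.1015 -0.1002 -0.0984]
all z max [-0.1024 -0.1002 -0.0984] n 1033
upper -y [ 0.49926448 -0.05423523  0.2239917 ] +y [0.50370073 0.04348173 0.22284513]
ledge -y [ 0.55016548 -0.05888636  0.19095009] +y [0.5571935  0.04036229 0.19058462]
hole [ 0.5884392  -0.01168049  0.1162623 ] [ 0.59366847 -0.02416306  0.10909962] [ 0.58084077 -0.0033548   0.13049113]Traceback (most recent call last):
  File "<stdin>", line 32, in <module>
ValueError: too many values to unpack (expected 2)
```

```bash
cat >> h.py <<'E'
t=np.radians(35); YAW=-.057
H=(R.from_euler('z',YAW)*R.from_euler('y',-t)).as_matrix()   # headrest axes in columns
TOP=H@[.5323,.0229,-.102]
TR=R.from_matrix(np.c_[H[:,1],H[:,0],-H[:,2]])
def row(p,r,o=None,p0=None,r0=None):
    o=o or get_obs(); r0=r0 or R.from_quat(o["tool_rot"]); p0=o["position"] if p0 is None else p0
    return np.r_[r0.inv().apply(p-p0)/.04,(r0.inv()*r).as_rotvec()].round(3)
def flange(d): return TOP+H[:,2]*(.164+d)   # grasp point d beyond the top edge
E
python3 - <<'E'
from h import *
from scipy.spatial.transform import Slerp
o=get_obs(); r0=R.from_quat(o["tool_rot"])
print(H.round(3),TOP,flange(.06),flange(-.012),flange(.09))
rm=Slerp([0,1],R.concatenate([r0,TR]))(.5)
print("A",row(np.array([.40,-.32,.45]),rm),"B",row(flange(.06),TR))
E
```

```text
[[ 0.818  0.057 -0.573]
 [-0.047  0.998  0.033]
 [ 0.574  0.     0.819]] [ 0.49504086 -0.00531068  0.22176123] [0.3667684  0.00200878 0.40525129] [ 4.07998834e-01 -3.43901028e-04  3.46272339e-01] [0.34958905 0.00298907 0.42982585]
A [ 7.792 -5.458 -1.14  -0.263  0.193 -0.615] B [ 8.9120e+00 -1.3471e+01 -6.0000e-03 -5.2700e-01  3.8600e-01 -1.2310e+00]
```

Request:
move_arm(commands=[[[7.8,-5.45,-1.15,-0.26,0.19,-0.62],[7.8,-5.45,-1.15,-0.26,0.19,-0.62],[7.8,-5.45,-1.15,-0.26,0.19,-0.62],[7.8,-5.45,-1.15,-0.26,0.19,-0.62],[7.8,-5.45,-1.15,-0.26,0.19,-0.62],[7.8,-5.45,-1.15,-0.26,0.19,-0.62],[8.9,-13.45,0,-0.527,0.386,-1.231],[8.9,-13.45,0,-0.527,0.386,-1.231],[8.9,-13.45,0,-0.527,0.386,-1.231],[8.9,-13.45,0,-0.527,0.386,-1.231],[8.9,-13.45,0,-0.527,0.386,-1.231],[8.9,-13.45,0,-0.527,0.386,-1.231]]], claw=-0.2)

```text
time: 1.6
position: [0.3643, 0.0042, 0.4038]
tool_rot: [0.692, 0.657, 0.206, 0.217]
ft_force: [0.0, -0.1, -0.1]
grip_width: 0.0524
grip_force: 0.0
```

Run:
```python
from h import *
o=get_obs(); print(o["q"].round(3),o["grip_width"],row(flange(.06),TR),row(flange(-.012),TR))
c=camera("wrist"); cv2.imwrite("pics/w1.png",c["pixels"])
# project model points
for z in (0,-.064+.014):
  for x,y in ((.006,.05),(.006,-.05),(-.006,.05),(-.006,-.05)):
    p=c["extrinsics"]@np.r_[TOP+H@[x,y,z],1]; K=c["camera_matrix"]; print((x,y,z),(K[0,0]*p[0]/-p[2]+K[0,2]).round(1),(K[1,1]*p[1]/p[2]+K[1,2]).round(1))
```

```text
[-0.36   0.116  2.218  0.672  0.281 -0.909] 0.052395010833580266 [-0.052  0.073  0.007 -0.003 -0.003  0.005] [-0.056  0.079  1.807 -0.003 -0.003  0.005]
(0.006, 0.05, 0) 296.8 167.7
(0.006, -0.05, 0) 294.6 301.8
(-0.006, 0.05, 0) 278.5 167.6
(-0.006, -0.05, 0) 278.5 301.7
(0.006, 0.05, -0.05) 294.4 158.5
(0.006, -0.05, -0.05) 292.8 270.6
(-0.006, 0.05, -0.05) 279.5 158.4
(-0.006, -0.05, -0.05) 279.4 270.5
```

View pics/w1.png

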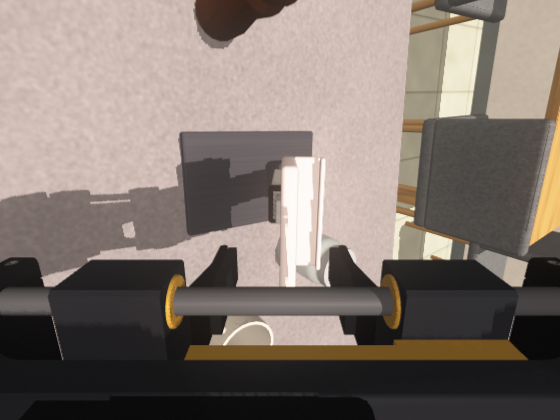

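The headrest's upper edge runs from (289,157) to (289,285), with sides at u≈281 and 298. The model predicts 278–297, so the plate lies about 1.3 mm further to +x.

Request:
move_arm(commands=[[[-0.05,0.1,0.5,0,0,0],[-0.05,0.1,0.9,0,0,0],[-0.05,0.1,1.3,0,0,0],[-0.05,0.1,1.6,0,0,0],[-0.05,0.1,1.8,0,0,0],[-0.05,0.1,1.8,0,0,0],[-0.05,0.1,1.8,0,0,0]]])

```text
time: 2.52
position: [0.4109, -0.0043, 0.3482]
tool_rot: [0.693, 0.655, 0.206, 0.22]
ft_force: [-0.3, 0.1, -0.2]
grip_width: 0.0517
grip_force: 0.0
```

Run:
```python
from h import *
o=get_obs(); print(o["q"].round(3),row(flange(-.012),TR),o["ft_force"])
c=camera("scene"); a=cv2.resize(c["pixels"][110:240,177:327],None,fx=3,fy=3); cv2.imwrite("pics/s2.png",a)
D=[([-1.508,.527,1.433],[.15,-.607,.405],R.from_quat([.9927,.1206,0,0])),([-.36,.116,2.218],[.3643,.0042,.4038],R.from_quat([.692,.657,.206,.217])),(o["q"][:3],o["position"],R.from_quat(o["tool_rot"]))]
A=[];b=[]
for q,p,r in D:
    M=R.from_euler('z',q[0]).as_matrix(); s=q[1]+q[2]
    A.append(np.c_[M@[np.sin(q[1]),0,np.cos(q[1])],M@[np.sin(s),0,np.cos(s)],M@[0,1,0],[0,0,1],r.as_matrix()[:,2]]); b.append(p)
A=np.vstack(A);b=np.hstack(b);x,res,_,sv=np.linalg.lstsq(A,b,rcond=None);print("a2,a3,off,d1,L",x.round(3),"err",(A@x-b).round(4),sv.round(3))
from scipy.optimize import fsolve
a2,a3,off,d1,L=x
for d in (-.012,.03,.06,.08,.097):
    w=flange(d)+L*H[:,2]
    f=lambda q:R.from_euler('z',q[0]).apply([a2*np.sin(q[1])+a3*np.sin(q[1]+q[2]),off,d1+a2*np.cos(q[1])+a3*np.cos(q[1]+q[2])])-w
    q=fsolve(f,[-.36,.116,2.2]); fa=R.from_euler('z',q[0]).apply([np.sin(q[1]+q[2]),0,np.cos(q[1]+q[2])])
    print(d,q.round(3),"q5~",np.arccos(fa@-H[:,2]).round(3))
```

```text
[-0.332  0.317  2.195  1.345  0.158 -1.57 ] [ 0.093 -0.092 -0.006  0.     0.002  0.001] [-0.25261127  0.13727858 -0.20824138]
a2,a3,off,d1,L [0.622 0.32  0.12  0.044 0.045] err [ 0.0077  0.0067  0.0098 -0.0127 -0.0003 -0.0006  0.0152 -0.0088 -0.0092] [3.09  1.739 1.455 0.521 0.193]
-0.012 [-0.316  0.282  2.224] q5~ 0.152
0.03 [-0.334  0.197  2.203] q5~ 0.216
0.06 [-0.348  0.137  2.182] q5~ 0.284
0.08 [-0.359  0.098  2.165] q5~ 0.336
0.097 [-0.369  0.065  2.148] q5~ 0.382
```

View pics/s2.png

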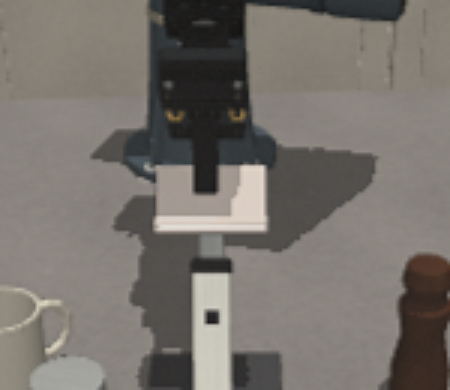

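The two fingers straddle the upper edge (finger at (205,165), plate centre at (211,195) in the crop). I'll correct a few mm and then grip.

Request:
move_arm(commands=[[[0.08,-0.06,0,0,0,0],[0.08,-0.06,0,0,0,0],[0.08,-0.06,0,0,0,0],[0.08,-0.06,0,0,0,0],[0.08,-0.06,0,0,0,0],[0.08,-0.06,0,0,0,0],[0.08,-0.06,0,0,0,0],[0.08,-0.06,0,0,0,0]]], claw=1, squeeze=40)

```text
time: 3.58
position: [0.4085, -0.0005, 0.3463]
tool_rot: [0.693, 0.655, 0.205, 0.219]
ft_force: [-5.1, -1.1, -2.5]
grip_width: 0.0115
grip_force: 40.0
```

Run:
```python
from h import *
o=get_obs(); print(o["q"].round(3),row(flange(-.012),TR),H.T@o["ft_force"],o["grip_width"],o["grip_force"])
print(R.from_quat(o["tool_rot"]).as_matrix()[:,2]@-H[:,2])
```

```text
[-0.323  0.319  2.202  1.394  0.151 -1.613] [ 0.003 -0.011 -0.006 -0.001  0.002  0.001] [-5.55349873 -1.36498243  0.79556037] 0.011453298303213849 39.98140317387879
0.9999964812945622
```

Request:
move_arm(commands=[[[0,-0.03,-0.06,0,0,0],[0,-0.03,-0.12,0,0,0],[0,-0.03,-0.18,0,0,0],[0,-0.03,-0.24,0,0,0],[0,-0.03,-0.3,0,0,0],[0,-0.03,-0.36,0,0,0],[0,-0.03,-0.42,0,0,0],[0,-0.03,-0.48,0,0,0],[0,-0.03,-0.54,0,0,0],[0,-0.03,-0.6,0,0,0],[0,-0.03,-0.66,0,0,0],[0,-0.03,-0.72,0,0,0]]])

```text
time: 5.08
position: [0.3916, 0.0005, 0.3698]
tool_rot: [0.693, 0.655, 0.206, 0.219]
ft_force: [4.4, 0.2, -8.4]
grip_width: 0.0115
grip_force: 40.0
```

```bash
cat > s.py <<'E'
from h import *
o=get_obs(); d=H[:,2]@(o["position"]-TOP)-.164
print("travel",d+.012,"F head axes",(H.T@o["ft_force"]).round(2),o["grip_width"],o["grip_force"],row(flange(d),TR),o["q"].round(2))
E
python3 s.py
```

```text
travel 0.028680972802065486 F head axes [-1.2   0.45 -9.39] 0.01153342578954155 39.97970670461655 [ 0.002 -0.001 -0.     0.     0.002  0.002] [-0.34  0.24  2.21  1.02  0.19 -1.25]
```

Request:
move_arm(commands=[[[0,0,-0.05,0,0,0],[0,0,-0.1,0,0,0],[0,0,-0.15,0,0,0],[0,0,-0.2,0,0,0],[0,0,-0.25,0,0,0],[0,0,-0.3,0,0,0],[0,0,-0.35,0,0,0],[0,0,-0.4,0,0,0],[0,0,-0.45,0,0,0],[0,0,-0.5,0,0,0]]])

```text
time: 6.32
position: [0.3802, 0.0012, 0.3862]
tool_rot: [0.693, 0.655, 0.206, 0.219]
ft_force: [5.6, 0.6, -7.3]
grip_width: 0.0118
grip_force: 40.0
```

```bash
python3 s.py
```

```text
travel 0.048670415477143805 F head axes [ 0.33  0.92 -9.2 ] 0.011751914808222507 39.97955275699496 [ 0.    -0.002 -0.     0.     0.002  0.002] [-0.35  0.18  2.21  0.83  0.22 -1.06]
```

Nothing has stopped it yet, so I'll continue in short steps and watch the force.

Request:
move_arm(commands=[[[0,0,-0.05,0,0,0],[0,0,-0.1,0,0,0],[0,0,-0.15,0,0,0],[0,0,-0.2,0,0,0],[0,0,-0.25,0,0,0],[0,0,-0.3,0,0,0]]])

```text
time: 7.08
position: [0.3753, 0.001, 0.3943]
tool_rot: [0.694, 0.655, 0.205, 0.217]
ft_force: [32.0, 1.8, -43.7]
grip_width: 0.0116
grip_force: 40.0
```

```bash
python3 s.py
```

```text
travel 0.058120638839704156 F head axes [  1.06   3.65 -54.06] 0.011560699758403672 40.01385762356222 [ 0.012 -0.019  0.    -0.004 -0.     0.   ] [-0.36  0.16  2.21  0.73  0.25 -0.97]
```

A stop is reached. I'll ease back to about zero pull and look at the hole.

Request:
move_arm(commands=[[[0,0,0.04,0,0,0],[0,0,0.07,0,0,0],[0,0,0.07,0,0,0],[0,0,0.07,0,0,0]]])

```text
time: 7.58
position: [0.3754, 0.0013, 0.3932]
tool_rot: [0.693, 0.655, 0.206, 0.219]
ft_force: [9.4, 0.4, -14.8]
grip_width: 0.0117
grip_force: 40.0
```

```bash
python3 s.py
python3 - <<'E'
from h import *
a=camera("scene")["pixels"][130:270,187:307]; b=camera("top")["pixels"][190:250,277:357]
cv2.imwrite("pics/s3.png",np.hstack([cv2.resize(a,(480,560),interpolation=cv2.INTER_CUBIC)[:,100:400],cv2.resize(b,(480,360),interpolation=cv2.INTER_CUBIC)[:,:480]] if 0 else [cv2.resize(a,(480,560),interpolation=cv2.INTER_CUBIC)[:,90:390],np.vstack([cv2.resize(b,(480,360),interpolation=cv2.INTER_CUBIC),np.zeros((200,480,3),np.uint8)])]))
E
```

```text
travel 0.05714361487859933 F head axes [ -0.83   0.96 -17.45] 0.011705962600780674 40.02195116132498 [ 0.004 -0.005 -0.    -0.001  0.001  0.001] [-0.35  0.16  2.21  0.75  0.25 -0.99]
```

View pics/s3.png

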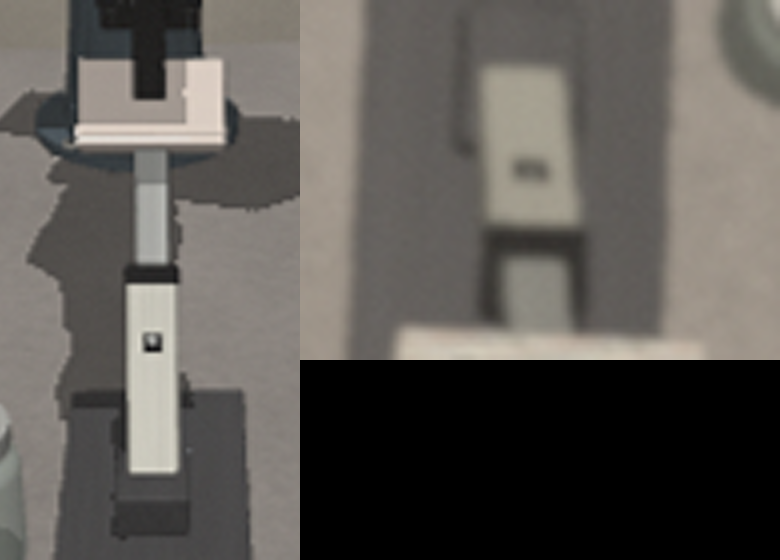

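The hole now shows a bright pin in its middle ((152,342) in the crop), so the lock button is out. Next is the push test.

Request:
move_arm(commands=[[[0,0,0.04,0,0,0],[0,0,0.08,0,0,0],[0,0,0.12,0,0,0],[0,0,0.14,0,0,0],[0,0,0.14,0,0,0],[0,0,0.14,0,0,0]]])

```text
time: 8.43
position: [0.3778, 0.0014, 0.3892]
tool_rot: [0.693, 0.655, 0.206, 0.22]
ft_force: [-4.2, -0.4, 6.5]
grip_width: 0.012
grip_force: 40.0
```

```bash
python3 s.py
```

```text
travel 0.05253354707417006 F head axes [ 0.27 -0.67  7.74] 0.011998557035282463 40.04114052280784 [0.    0.003 0.    0.001 0.002 0.002] [-0.35  0.17  2.21  0.8   0.23 -1.03]
```

Request:
move_arm(commands=[[[0,0,0.01,0,0,0],[0,0,0.02,0,0,0],[0,0,0.02,0,0,0],[0,0,0.02,0,0,0],[0,0,0.02,0,0,0],[0,0,0.02,0,0,0]]])

```text
time: 9.18
position: [0.3778, 0.0015, 0.389]
tool_rot: [0.693, 0.655, 0.206, 0.22]
ft_force: [-9.5, -0.0, 12.9]
grip_width: 0.0116
grip_force: 40.1
```

```bash
python3 s.py
```

```text
travel 0.052359642684135135 F head axes [-0.37 -0.59 16.04] 0.011552626258297212 40.054956930689514 [-0.002  0.007  0.     0.002  0.003  0.002] [-0.35  0.17  2.21  0.8   0.23 -1.03]
```

The lock holds at 16 N. I'll hold briefly, relax, open, then retreat along the neck.

Request:
move_arm(commands=[[[0,0,0,0,0,0],[0,0,0,0,0,0],[0,0,0,0,0,0],[0,0,0,0,0,0],[0,0,-0.02,0,0,0],[0,0,-0.03,0,0,0]]])

```text
time: 9.93
position: [0.3778, 0.0013, 0.3894]
tool_rot: [0.693, 0.655, 0.206, 0.22]
ft_force: [-0.1, 0.1, 0.7]
grip_width: 0.0115
grip_force: 40.0
```

Request:
move_arm(commands=[[[0,0,0,0,0,0],[0,0,0,0,0,0],[0,0,0,0,0,0],[0,0,0,0,0,0],[0,0,0,0,0,0],[0,0,0,0,0,0]]], claw=-0.2)

```text
time: 10.68
position: [0.3779, 0.0013, 0.3892]
tool_rot: [0.693, 0.655, 0.206, 0.219]
ft_force: [0.0, -0.4, -0.6]
grip_width: 0.0517
grip_force: 0.0
```

Request:
move_arm(commands=[[[0,0,-0.3,0,0,0],[0,0,-0.8,0,0,0],[0,0,-1.4,0,0,0],[0,0,-1.7,0,0,0],[0,0,-1.7,0,0,0],[0,0,-1.7,0,0,0]]])

```text
time: 11.42
position: [0.339, 0.0037, 0.4447]
tool_rot: [0.693, 0.655, 0.206, 0.219]
ft_force: [0.2, 0.0, -0.2]
grip_width: 0.0521
grip_force: 0.0
```

```bash
python3 s.py
python3 - <<'E'
from h import *
a=camera("scene")["pixels"][100:290,147:347]
cv2.imwrite("pics/s4.png",cv2.resize(a,(600,570),interpolation=cv2.INTER_CUBIC))
E
```

```text
travel 0.1202518475993858 F head axes [ 0.06  0.02 -0.32] 0.05214416646091016 0.0 [-0.002  0.004  0.    -0.     0.002  0.002] [-0.4  -0.02  2.2   0.48  0.43 -0.72]
```

View pics/s4.png

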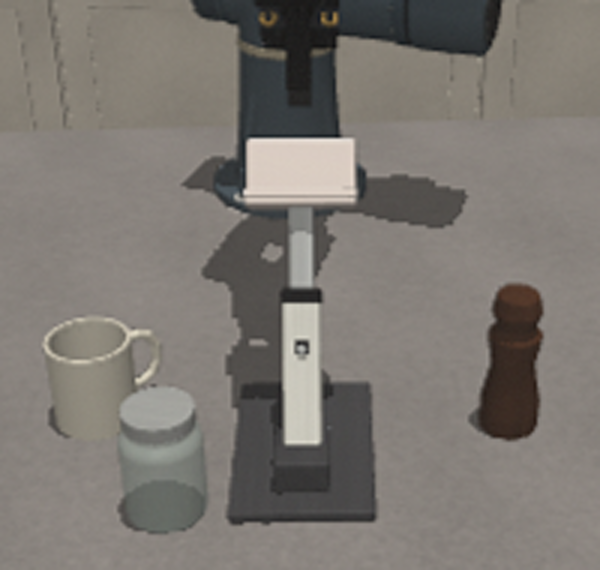

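The headrest is still raised with the pin visible in the hole (302,348). The gripper at (298,95) is clear of it, and the mug, jar and mill still stand.

```bash
python3 -c "
from rig import *
print(hand_in())"
```

```text
the job is handed in; nothing more can be done
None
```

The headrest is drawn out and locked: the button clicked out of its hole and held a push of about 16 N along the neck. The gripper let go and backed clear, the mug, jar and mill looked undisturbed, and the job was handed in at about 11.5 s with no verdict returned.

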